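# Feel the plate gap with a taper gauge

### The arm

A 6-joint arm with a two-finger parallel gripper is mounted at the origin on a cart in front of the work surface, level with it; the furniture and walls round the work are solid. World frame = base frame: x ahead of the robot, y to its left, z up, the work surface at z = 0. Lengths are in m, angles in rad, forces in N, time in s.
With the tool pointing down it reaches from about 0.275 to 1 m from the base axis. Payload 8.4 kg.
Tool frame: the origin (TCP) lies at the very end of the fingers, on their centre line; the grasp point (between the pads) lies 19 mm behind it; z points along the fingers, y is the line along which they close (so a half turn about z gives the same grasp; the last joint's range is limited). The gripper opens to 85 mm and grips with 20 to 120 N. Pads are 22 mm wide; open, the fingers measure 114 mm over their backs; the gripper's body (76 mm by 85 mm) begins 54 mm behind the grasp point. The pads swing forward as they close: fully open they stand 13 mm farther back than shut.
Start: joints at [-1.126, 0.353, 1.633, -0, 1.155, -0.002], TCP at [0.27, -0.564, 0.231] pointing down, gripper open.
Joint ranges: [-2.63, 2.63], [-0.92, 2.1], [0.06, 2.66], [-1.3, 4.44], [0, 2.69], [-3.02, 3.02]. Speed limits (rad/s): [2.22, 2.22, 2.79, 3.14, 3.14, 3.14].

### API

Orientations are given as a rotation vector (axis times angle).
In Python, from workcell import r gives the robot as it stands. The module is installed in compiled form; this text tells all that it offers.
- The arm moves only by the tool apply_moves, never from a script. Its argument "commands" is a list of rows, each an object with "gripper": the closure, from -1 (fully open) to 1 (shut); "xyz": the shift along the tool's x, y, z each as a share of 0.12 m, from -1 to 1, a list of three; "yaw": the turn about the tool's z as a share of pi rad, from -1 to 1. A call has 1 to 20 rows; each row is the pose to reach, as a shift and turn from the pose commanded when the call began, along the tool's axes at that moment, turning the shorter way round; what a row does not reach only later rows make up. A row lasts 1/12 s, in which the tool goes at most 41.7 mm and 7.16 degrees, less where a joint would pass 70% of its speed; a pose out of reach is approached as far as the arm can. A call with a number of a shift or a turn outside -1 to 1 is refused whole. A call with a gripper value outside its range is refused whole. The fingers move at their own pace and stop on an object; the grip force is fixed at half the most. Time passes only in rows, so rows that repeat a pose let the fingers close. It gives the time, the measured TCP pose, the force, the opening and the grip force at its end, in the units of the state.
- r.observe(): the state, without advancing time (a new reading comes with each control period).
- r.read_camera(name): name is "scene" or "top" or "wrist"; returns a dict with "img" (480x640x3 uint8, red, green, blue), "fx", "fy", "cx", "cy" (pixels), "world_to_cam" (4x4, takes a point from world to camera coordinates); the wrist camera has in their place "mount" (4x4, takes a point from camera to tool coordinates, whose origin is the TCP and whose axes are the flange's). Camera axes: x right, y down, z forward; pixel columns grow to the right and rows downward; lengths in m; the calibration is good to about 2 mm. The wrist camera is an equidistant fisheye: a pixel r from the principal point sees the ray r / f radians off the axis. A picture is of the moment at which its call begins: read the wrist's pose just before it. There is no depth.
- r.finish_job(): hands the job in; it is judged then, once.
The state is a dict: "clock": time; "q": joint angles; "joint_vel": joint speeds; "joint_efforts": joint torques, N m; "tcp_pos": TCP position; "tcp_rot": TCP orientation; "contact_force": force on the tool from outside, world axes, zero at the start; "torque": the same for the moment, N m; "finger_gap": finger opening in m; "grip_force": force on a finger pad.
Only numpy, scipy, OpenCV 4.12 (cv2) and the standard library are available. Lean on these libraries where they do the work, as an engineer would, in place of code of your own. Each camera call takes 0.05 s, during which the arm holds its last target. There are 200 camera calls.

### The job

Take the red-handled taper gauge out of its grey dock and slide its blade straight down between the white and the blue plate of the plate stand until it drags snugly between them: the sprung blue plate has just given way by about one and a half millimetres, well short of forcing the blade in to the bottom. Finish while still holding the gauge by its handle, upright and still at that depth, and leave the things round about alone.

Things in the scene. Friction and masses are not known exactly. Their poses are not given: they have to be found in the camera images.
- gauge: taper gauge, 127 mm tall, 0.12 kg. Origin: centre of the blade's tip; z up the blade, x its width, y its thickness. Steel blade 24 mm wide, 80 mm long, 3 mm thick at the tip, evenly thickening to 11 mm at z = 80 mm (both faces taper alike, 1 mm per 10 mm of length). Dark flange 36 x 22 mm at z = 80 to 85 mm; red handle above it. A half turn about z makes no difference
- gauge_grip (a point): middle of the gauge's red handle, 108 mm above the blade's tip, axes as the gauge's. The handle is 30 mm (x) by 14 mm (y), from 85 to 127 mm above the tip
- gauge_dock: grey upright block 46 x 44 mm, 90 mm high, on a black foot 66 x 62 mm, fixed. Origin under its centre, z up. The gauge hangs by its flange in a slot 28 mm (x) by 15 mm (y), tip 10 mm above the table, axes as the dock's; lift it straight up by more than 80 mm to draw it out
- plate_stand: grey base 94 x 112 mm, fixed; origin under its centre, z up. Its carriage holds the white and the blue plate upright, facing each other along y; the gap runs along x. The carriage floats freely (under 1 N) along y, about 8 mm to either side of the middle, so the plates centre themselves on the blade. Plates 70 mm long (x), 75 mm deep; brackets behind them rise to 78 mm
- set_plate: the white plate, on the stand's +y side. It stands firm in the carriage; its setting differs from run to run so that the gap at rest is 5 to 7 mm. Axes as the stand's
- set_lip (a point): middle of the upper edge of the white plate's inner face, 97 mm above the table, axes as the stand's. Above it a flared lip leans outwards to 107 mm above the table and widens the mouth by about 5 mm on this side. The gap is parallel from here down to the carriage's floor, 22 mm above the table. The blade meets the plates at this height
- sprung_lip (a point): the same point on the blue plate, facing the white one across the gap, on the stand's -y side, with the same flared lip
- sprung_plate (a joint): how far the blue plate is pushed back by the blade, in m: 0 at rest, up to 0.007; spring 5 N/mm. Snug is 0.0008 to 0.0025 (4 to 12 N on each plate); past 0.0045 it is forced. After first touch each 10 mm of depth pushes it 1 mm. Drag while moving down is 1 to 1.5 times the force on one plate (7 to 9 N is snug); it fades when the blade stops, the depth counts
- oil_bottle: bystander: small brown bottle with black cap, 28 mm wide, 57 mm tall; origin under its centre
- dropper_bottle_a: bystander: brown dropper bottle, 33 mm wide, 82 mm tall; origin under its centre
- pot_b: bystander: white-lidded specimen pot, 50 mm wide, 55 mm tall; origin under its centre
- marker_blue: bystander: blue-capped marker pen lying flat, 132 mm long along its y, 14 mm thick; origin under its middle
- bench_timer: bystander: white bench timer, 62 x 64 x 19 mm; origin under its centre
Mind the look-alikes: they are no part of the job. There is more than one size of the gauge; the one meant has the size given above.

How it is judged:
By the outcome, as a careful person would: the job done as asked, in the order asked, and still so for the second after the job is handed in, while the arm keeps its last pose, push and grip.
It also fails if it takes over 40 s, if anything falls off the work surface, if the arm or the gripper's body presses on something with over 40 N, if the wrist force passes 120 N, or if a joint passes its speed limit or range.

## Working session

There is one attempt and no reset: what is moved stays moved. The work goes in short steps, Python scripts to look and compute and a tool call to move; the robot and the scene stay as the last step left them, time stands still between calls to the robot, and variables do not carry over. Pictures are saved under pics/ and viewed, at most 12 in all, crops included, and the job is handed in when it is done.

Besides the shell and the picture viewer there is one more tool, called after "Call:" by a JSON object that holds its "op" and its "data". apply_moves: Moves the arm, as the interface text tells. Shift numbers are shares of 0.12 m and turn numbers shares of pi rad, none past 1 either way. Its arguments: {"type":"object","properties":{"commands":{"type":"array"}},"required":["commands"]}

```bash
mkdir -p pics; python3 - <<'E'
from workcell import r
import cv2,numpy as np
s=r.observe();print({k:np.round(v,4).tolist() for k,v in s.items()})
for n in("scene","top","wrist"):
    c=r.read_camera(n);cv2.imwrite(f"pics/{n}0.png",c["img"][:,:,::-1])
    print(n,{k:np.round(v,4).tolist() for k,v in c.items() if k!="img"})
E
```

```text
{'clock': 0.0, 'q': [-1.1264, 0.3536, 1.6341, 0.0, 1.1552, -0.0024], 'joint_vel': [0.0001, -0.0008, 0.0008, 0.0011, -0.0008, 0.0005], 'joint_efforts': [0.0034, -60.5252, -34.2073, -0.0, 0.0092, -0.0], 'tcp_pos': [0.2699, -0.5632, 0.2306], 'tcp_rot': [-3.0622, -0.6957, 0.0005], 'contact_force': [0.0467, -0.3092, 0.5388], 'torque': [0.0485, 0.0482, 0.0432], 'grip_force': 0.0, 'finger_gap': 0.0856}
scene {'fx': 558.075, 'fy': 558.075, 'cx': 321.6045, 'cy': 222.8802, 'world_to_cam': [[-0.6826, -0.7308, 0.0048, 0.5296], [-0.5569, 0.5159, -0.651, 0.2568], [0.4733, -0.447, -0.7591, 0.78], [0.0, 0.0, 0.0, 1.0]]}
top {'fx': 529.3605, 'fy': 529.3605, 'cx': 321.5183, 'cy': 230.4314, 'world_to_cam': [[0.0038, -0.9996, -0.0293, 0.2276], [-0.9956, -0.001, -0.0938, 0.5546], [0.0937, 0.0296, -0.9952, 0.8833], [0.0, 0.0, 0.0, 1.0]]}
wrist {'fx': 371.6483, 'fy': 371.6483, 'cx': 318.0067, 'cy': 241.5945, 'mount': [[-0.0001, -0.9447, -0.328, 0.0853], [1.0, 0.0, -0.0004, 0.0003], [0.0004, -0.328, 0.9447, -0.1423], [0.0, 0.0, 0.0, 1.0]]}
```

View pics/scene0.png

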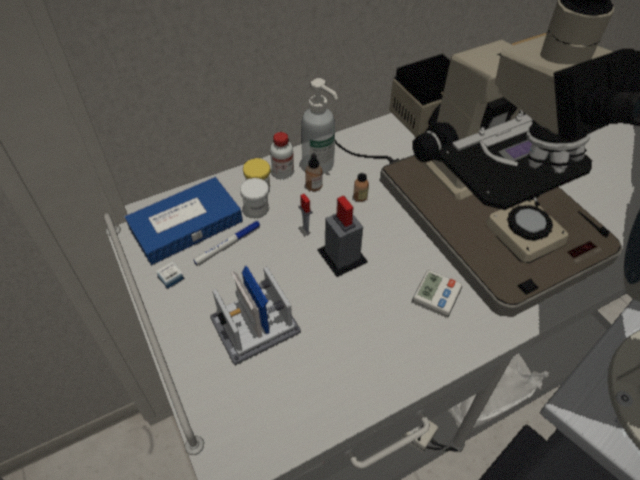

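View pics/top0.png

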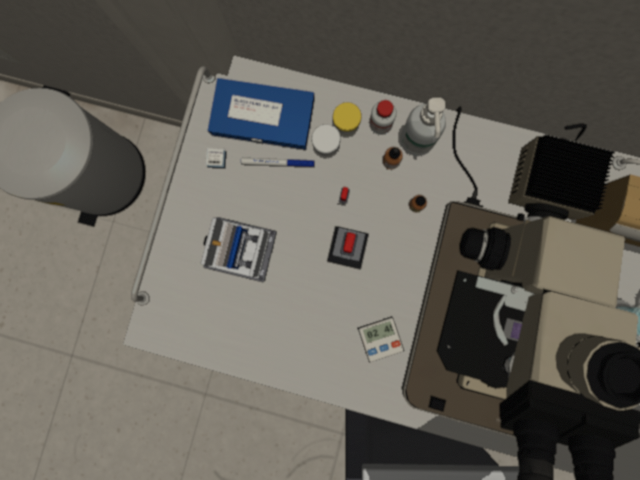

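The scene view shows the docked gauge at about (345,212), a smaller look-alike at (305,205) and the plate stand at (255,310). In the top view the docked gauge is at (349,243), the look-alike at (344,195) and the stand at (240,248).

```bash
cat > h.py <<'E'
import cv2,numpy as np
def ray(c,u,v):
    T=np.array(c["world_to_cam"]);R=T[:3,:3];o=-R.T@T[:3,3]
    d=R.T@np.array([(u-c["cx"])/c["fx"],(v-c["cy"])/c["fy"],1]);return o,d/np.linalg.norm(d)
def onz(c,u,v,z):
    o,d=ray(c,u,v);return o+d*(z-o[2])/d[2]
def tri(rays):
    A=sum(np.eye(3)-np.outer(d,d) for o,d in rays);b=sum((np.eye(3)-np.outer(d,d))@o for o,d in rays)
    p=np.linalg.solve(A,b);return p,[np.linalg.norm((np.eye(3)-np.outer(d,d))@(p-o)) for o,d in rays]
def wray(c,s,u,v):
    from scipy.spatial.transform import Rotation as Ro
    M=np.array(c["mount"]);R=Ro.from_rotvec(s["tcp_rot"]).as_matrix();p=np.array(s["tcp_pos"])
    x=np.array([(u-c["cx"])/c["fx"],(v-c["cy"])/c["fy"]]);t=np.linalg.norm(x)
    d=np.r_[x/max(t,1e-9)*np.sin(t),np.cos(t)]
    return p+R@M[:3,3],R@M[:3,:3]@d
def wproj(c,s,P):
    from scipy.spatial.transform import Rotation as Ro
    M=np.array(c["mount"]);R=Ro.from_rotvec(s["tcp_rot"]).as_matrix()
    q=R.T@(np.array(P)-s["tcp_pos"]);q=M[:3,:3].T@(q-M[:3,3]);n=np.hypot(q[0],q[1]);t=np.arctan2(n,q[2])
    return c["cx"]+c["fx"]*t*q[0]/n,c["cy"]+c["fy"]*t*q[1]/n
E
python3 - <<'E'
from workcell import r
from h import *
t=r.read_camera("top");s=r.read_camera("scene")
def red(c,box):
    im=c["img"].astype(int);m=(im[...,0]>1.8*im[...,1]+20)&(im[...,0]>1.8*im[...,2]+20)
    k=np.zeros(m.shape,bool);x0,y0,x1,y1=box;k[y0:y1,x0:x1]=1
    return (m&k).astype(np.uint8)
mt=red(t,(325,225,370,268));ms=red(s,(325,190,365,235))
for m in(mt,ms):
    ys,xs=np.nonzero(m);print(len(xs),xs.min(),xs.max(),ys.min(),ys.max(),xs.mean(),ys.mean(),cv2.minAreaRect(np.c_[xs,ys].astype(np.float32)))
a=[]
for m,c in((mt,t),(ms,s)):
    ys,xs=np.nonzero(m);a.append(ray(c,xs.mean(),ys.mean()))
print(tri(a))
for box,m,c in(((325,225,370,268),mt,t),):
    ys,xs=np.nonzero(m);print(onz(c,xs.mean(),ys.mean(),.13))
f=lambda c,x,y:cv2.resize(c["img"][y:y+75,x:x+100],None,fx=4,fy=4,interpolation=cv2.INTER_CUBIC)
o=np.vstack([np.hstack([f(t,190,210),f(t,300,210)]),np.hstack([f(s,205,262),f(s,300,190)])])
cv2.imwrite("pics/c1.png",o[:,:,::-1])
E
```

```text
170 344 355 233 252 348.97058823529414 242.12941176470588 ((348.8235778808594, 242.20590209960938), (8.973817825317383, 19.402849197387695), 14.03624439239502)
328 337 351 196 225 344.4329268292683 210.84146341463415 ((344.0, 210.5), (29.0, 14.0), 90.0)
(array([0.52787131, 0.18383277, 0.11696999]), [np.float64(0.00033997990825032143), np.float64(0.00033997990825035466)])
[0.52667464 0.18390294 0.13      ]
```

View pics/c1.png

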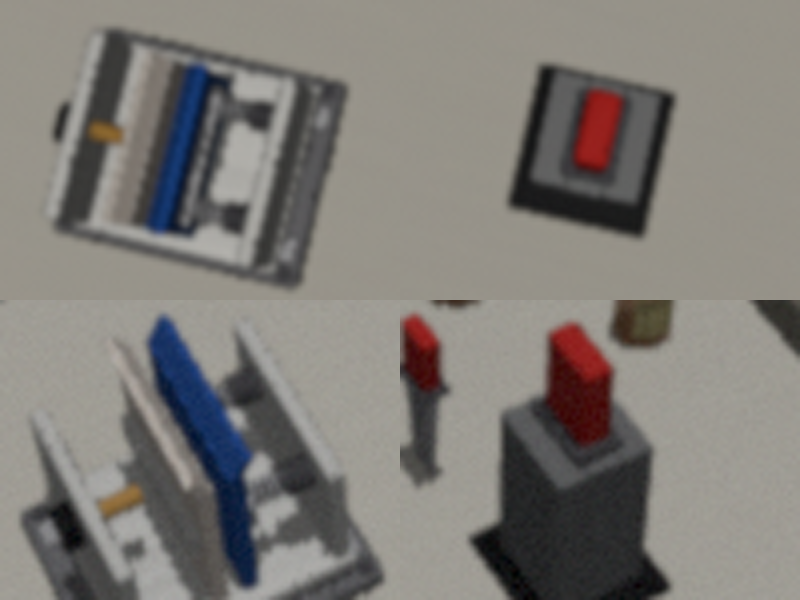

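The enlarged crop shows the docked red handle, long axis about 12° off image vertical (top right to bottom left), and the plate stand at about the same yaw, with white on the +y side. The microscope stands between the start pose and the work, so I'll size it before moving.

```bash
python3 - <<'E'
from workcell import r
from h import *
t=r.read_camera("top");s=r.read_camera("scene")
for n,a,b in(("trinoc",(605,372),(583,4)),("eyep",(545,425),(612,90)),("stage corner",(443,350),(490,203)),("knob",(480,245),(432,143)),("basecorner",(408,408),(494,297))):
    p,e=tri([ray(t,*a),ray(s,*b)]);print(n,p.round(3),np.round(e,3))
for n,(u,v) in dict(baseR=(404,405),baseT=(450,205)).items():print(n,onz(t,u,v,.03).round(3))
for z in(.3,.4,.5):print(z,onz(t,538,480,z).round(3),onz(t,605,372,z).round(3),onz(t,510,400,z).round(3))
E
```

```text
trinoc [ 0.382 -0.05   0.425] [0.002 0.002]
eyep [ 0.309 -0.023  0.354] [0.009 0.009]
stage corner [0.369 0.05  0.163] [0.001 0.001]
knob [ 0.522 -0.011  0.142] [0. 0.]
basecorner [0.279 0.098 0.067] [0.015 0.015]
baseR [0.262 0.091 0.03 ]
baseT [0.598 0.008 0.03 ]
0.3 [ 0.242 -0.028  0.3  ] [ 0.364 -0.11   0.3  ] [0.331 0.001 0.3  ]
0.4 [0.277 0.008 0.4  ] [ 0.38  -0.061  0.4  ] [0.352 0.032 0.4  ]
0.5 [0.313 0.044 0.5  ] [ 0.396 -0.012  0.5  ] [0.374 0.064 0.5  ]
```

View pics/wrist0.png

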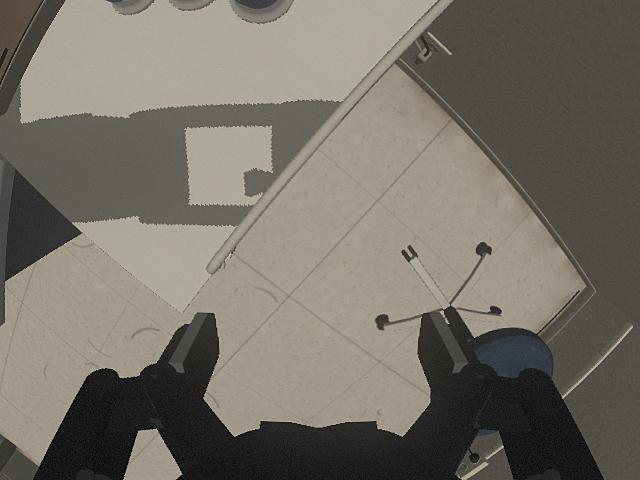

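The wrist view shows only floor, the edge of the table and the open fingers. The microscope's top is at z≈0.43 near (0.38,-0.05), so I'll go up first and then over it.

Call:
{"op": "apply_moves", "data": {"commands": [{"gripper": -1,"xyz": [0,0,-1],"yaw": 0},{"gripper": -1,"xyz": [0,0,-1],"yaw": 0},{"gripper": -1,"xyz": [0,0,-1],"yaw": 0},{"gripper": -1,"xyz": [0,0,-1],"yaw": 0}]}}

```text
clock: 0.68
tcp_pos: [0.2714, -0.5664, 0.3598]
tcp_rot: [3.052, 0.693, 0.004]
contact_force: [1.2, 0.2, -0.4]
finger_gap: 0.0859
grip_force: 0.0
```

Call:
{"op": "apply_moves", "data": {"commands": [{"gripper": -1,"xyz": [0,0,-1],"yaw": 0},{"gripper": -1,"xyz": [0,0,-1],"yaw": 0},{"gripper": -1,"xyz": [0,0,-1],"yaw": 0},{"gripper": -1,"xyz": [0,0,-1],"yaw": 0}]}}

```text
clock: 1.02
tcp_pos: [0.2708, -0.5653, 0.4798]
tcp_rot: [3.052, 0.693, 0.004]
contact_force: [-0.4, 0.7, 0.4]
finger_gap: 0.0856
grip_force: 0.0
```

Call:
{"op": "apply_moves", "data": {"commands": [{"gripper": -1,"xyz": [0.5,0,-0.6],"yaw": 0},{"gripper": -1,"xyz": [0.5,0,-0.6],"yaw": 0},{"gripper": -1,"xyz": [0.5,0,-0.6],"yaw": 0},{"gripper": -1,"xyz": [0.5,0,-0.6],"yaw": 0}]}}

```text
clock: 1.35
tcp_pos: [0.326, -0.5375, 0.546]
tcp_rot: [3.058, 0.698, 0.003]
contact_force: [1.2, -0.5, 0.6]
finger_gap: 0.0855
grip_force: 0.0
```

Call:
{"op": "apply_moves", "data": {"commands": [{"gripper": -1,"xyz": [1,-1,0],"yaw": 0},{"gripper": -1,"xyz": [1,-1,0],"yaw": 0},{"gripper": -1,"xyz": [1,-1,0],"yaw": 0},{"gripper": -1,"xyz": [1,-1,0],"yaw": 0},{"gripper": -1,"xyz": [1,-1,0],"yaw": 0}]}}

```text
clock: 1.77
tcp_pos: [0.3812, -0.3729, 0.5424]
tcp_rot: [-3.06, -0.7, -0.001]
contact_force: [-0.0, -1.0, 1.5]
finger_gap: 0.0855
grip_force: 0.0
```

Call:
{"op": "apply_moves", "data": {"commands": [{"gripper": -1,"xyz": [1,-1,0],"yaw": 0},{"gripper": -1,"xyz": [1,-1,0],"yaw": 0},{"gripper": -1,"xyz": [1,-1,0],"yaw": 0},{"gripper": -1,"xyz": [1,-1,0],"yaw": 0},{"gripper": -1,"xyz": [1,-1,0],"yaw": 0}]}}

```text
clock: 2.18
tcp_pos: [0.4378, -0.213, 0.5419]
tcp_rot: [-3.059, -0.702, -0.0]
contact_force: [0.5, -0.4, 0.5]
finger_gap: 0.0856
grip_force: 0.0
```

Call:
{"op": "apply_moves", "data": {"commands": [{"gripper": -1,"xyz": [1,-1,0],"yaw": 0},{"gripper": -1,"xyz": [1,-1,0],"yaw": 0},{"gripper": -1,"xyz": [1,-1,0],"yaw": 0},{"gripper": -1,"xyz": [1,-1,0],"yaw": 0},{"gripper": -1,"xyz": [1,-1,0],"yaw": 0}]}}

```text
clock: 2.6
tcp_pos: [0.4944, -0.0531, 0.5412]
tcp_rot: [-3.059, -0.702, 0.002]
contact_force: [-0.6, 0.3, -0.7]
finger_gap: 0.0851
grip_force: 0.0
```

Call:
{"op": "apply_moves", "data": {"commands": [{"gripper": -1,"xyz": [0.7,-1,0],"yaw": 0},{"gripper": -1,"xyz": [0.7,-1,0],"yaw": 0},{"gripper": -1,"xyz": [0.7,-1,0],"yaw": 0},{"gripper": -1,"xyz": [0.7,-1,0],"yaw": 0},{"gripper": -1,"xyz": [0.7,-1,0],"yaw": 0}]}}

```text
clock: 3.02
tcp_pos: [0.5176, 0.0896, 0.541]
tcp_rot: [-3.061, -0.701, 0.004]
contact_force: [-0.5, -0.9, 0.2]
finger_gap: 0.0855
grip_force: 0.0
```

Call:
{"op": "apply_moves", "data": {"commands": [{"gripper": -1,"xyz": [0.42,-0.68,0.5],"yaw": 0.21},{"gripper": -1,"xyz": [0.42,-0.68,1],"yaw": 0.21},{"gripper": -1,"xyz": [0.42,-0.68,1],"yaw": 0.21},{"gripper": -1,"xyz": [0.42,-0.68,1],"yaw": 0.21},{"gripper": -1,"xyz": [0.42,-0.68,1],"yaw": 0.21},{"gripper": -1,"xyz": [0.42,-0.68,1],"yaw": 0.21},{"gripper": -1,"xyz": [0.42,-0.68,1],"yaw": 0.21}]}}

```text
clock: 3.6
tcp_pos: [0.5272, 0.1809, 0.4212]
tcp_rot: [3.121, -0.337, -0.004]
contact_force: [0.6, -0.6, 0.9]
finger_gap: 0.0852
grip_force: 0.0
```

Call:
{"op": "apply_moves", "data": {"commands": [{"gripper": -1,"xyz": [0,0,1],"yaw": 0},{"gripper": -1,"xyz": [0,0,1],"yaw": 0},{"gripper": -1,"xyz": [0,0,1],"yaw": 0},{"gripper": -1,"xyz": [0,0,1],"yaw": 0},{"gripper": -1,"xyz": [0,0,1],"yaw": 0}]}}

```text
clock: 4.02
tcp_pos: [0.5267, 0.181, 0.3022]
tcp_rot: [3.122, -0.333, -0.005]
contact_force: [1.3, 0.2, 0.8]
finger_gap: 0.0855
grip_force: 0.0
```

```bash
python3 - <<'E'
from workcell import r
from h import *
s=r.observe();c=r.read_camera("wrist");cv2.imwrite("pics/w1.png",c["img"][:,:,::-1])
print(s["tcp_pos"],s["tcp_rot"],np.round(s["q"],2))
E
```

```text
[0.5266716  0.1809755  0.30222988] [ 3.12198924 -0.33295446 -0.00508046] [ 0.33  0.19  1.7  -0.    1.26  2.11]
```

View pics/w1.png

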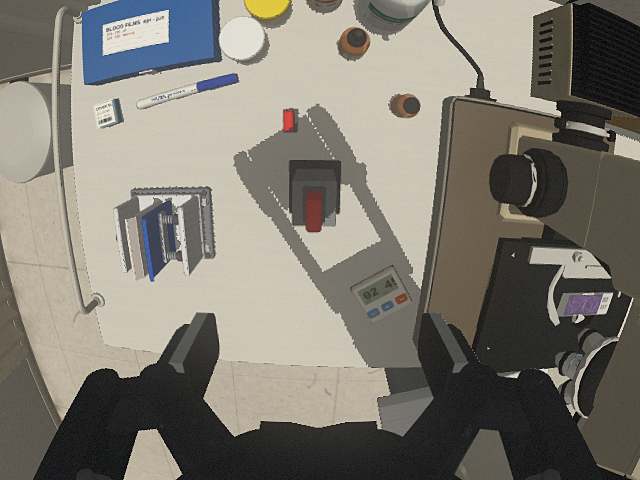

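The wrist view shows the dock with the red handle at (314,210), the foot at (315,190), the stand at (165,235) with white plate left of blue, and the look-alike at (289,120). Next I measure positions and yaw.

```bash
cat >> h.py <<'E'
def redm(im,box,k=1.8):
    im=im.astype(int);m=(im[...,0]>k*im[...,1]+15)&(im[...,0]>k*im[...,2]+15)
    q=np.zeros(m.shape,bool);x0,y0,x1,y1=box;q[y0:y1,x0:x1]=1;return (m&q).astype(np.uint8)
def mapz(rayf,pts,z):
    o=[]
    for u,v in pts:
        p,d=rayf(u,v);o.append((p+d*(z-p[2])/d[2])[:2])
    return np.array(o)
def rect(P):
    (c,wh,a)=cv2.minAreaRect((P*1000).astype(np.float32));return np.round(c,1),np.round(wh,1),round(a,1)
E
python3 - <<'E'
from workcell import r
from h import *
s=r.observe();c=r.read_camera("wrist")
W=lambda u,v:wray(c,s,u,v)
m=redm(c["img"],(295,170,335,245),1.6)
ys,xs=np.nonzero(m);print("red",len(xs),xs.min(),xs.max(),ys.min(),ys.max(),xs.mean(),ys.mean())
for y in range(ys.min(),ys.max()+1,4):
    x=xs[ys==y];print(y,x.min(),x.max(),c["img"][y,int(x.mean())])
im=c["img"].astype(int);g=im.sum(2);
d=((g<110)).astype(np.uint8);d[:, :280]=0;d[:,350:]=0;d[:150]=0;d[240:]=0
ys,xs=np.nonzero(d);print("foot",rect(mapz(W,np.c_[xs,ys],.006)),xs.min(),xs.max(),ys.min(),ys.max())
f=cv2.resize(c["img"][150:250,95:345],None,fx=3.2,fy=3.2,interpolation=cv2.INTER_CUBIC)
cv2.imwrite("pics/w1c.png",np.clip(f[:,:,::-1]*1.6,0,255))
E
```

```text
red 494 308 322 193 232 314.80161943319837 214.81376518218624
193 310 320 [101  55  48]
197 309 312 [94 51 47]
201 309 321 [107  52  47]
205 308 322 [115  55  51]
209 308 322 [117  56  52]
213 308 322 [117  57  53]
217 308 322 [119  62  57]
221 308 322 [122  62  58]
225 308 321 [117  58  52]
229 308 321 [117  57  53]Traceback (most recent call last):
  File "<stdin>", line 11, in <module>
  File "h.py", line 30, in rect
    (c,wh,a)=cv2.minAreaRect((P*1000).astype(np.float32));return np.round(c,1),np.round(wh,1),round(a,1)
             ~~~~~~~~~~~~~~~^^^^^^^^^^^^^^^^^^^^^^^^^^^^^
cv2.error: OpenCV(4.12.0) /io/opencv/modules/imgproc/src/convhull.cpp:143: error: (-215:Assertion failed) total >= 0 && (depth == CV_32F || depth == CV_32S) in function 'convexHull'
```

```bash
python3 - <<'E'
from workcell import r
from h import *
s=r.observe();c=r.read_camera("wrist")
W=lambda u,v:wray(c,s,u,v)
t=r.read_camera("top");k=r.read_camera("scene")
print(mapz(W,[(307.5,204),(322.5,204),(307.5,232.5),(321.8,232.5),(315,195),(315,232.5)],.137).round(4))
mt=redm(t["img"],(325,225,370,268));y,x=np.nonzero(mt);print("top rect",rect(mapz(lambda u,v:ray(t,u,v),np.c_[x,y],.137)))
ms=redm(k["img"],(325,190,365,235));y2,x2=np.nonzero(ms);m=redm(c["img"],(295,170,335,245),1.6);y3,x3=np.nonzero(m)
print(tri([ray(t,x.mean(),y.mean()),W(x3.mean(),y3.mean())]),tri([ray(k,x2.mean(),y2.mean()),W(x3.mean(),y3.mean())]))
f=cv2.resize(c["img"][150:250,95:345],None,fx=3.2,fy=3.2,interpolation=cv2.INTER_CUBIC)
cv2.imwrite("pics/w1c.png",np.clip(f[:,:,::-1]*1.6,0,255))
E
```

```text
[[0.5424 0.1889]
 [0.5397 0.1764]
 [0.5173 0.1946]
 [0.5147 0.1823]
 [0.5488 0.181 ]
 [0.5159 0.1881]]Traceback (most recent call last):
  File "<stdin>", line 7, in <module>
  File "h.py", line 30, in rect
    (c,wh,a)=cv2.minAreaRect((P*1000).astype(np.float32));return np.round(c,1),np.round(wh,1),round(a,1)
             ~~~~~~~~~~~~~~~^^^^^^^^^^^^^^^^^^^^^^^^^^^^^
cv2.error: OpenCV(4.12.0) /io/opencv/modules/imgproc/src/convhull.cpp:143: error: (-215:Assertion failed) total >= 0 && (depth == CV_32F || depth == CV_32S) in function 'convexHull'
```

```bash
python3 - <<'E'
from workcell import r
from h import *
c=r.read_camera("wrist")
f=cv2.resize(c["img"][160:300,95:345],None,fx=3.2,fy=3.2,interpolation=cv2.INTER_CUBIC)
cv2.imwrite("pics/w1c.png",cv2.convertScaleAbs(f[:,:,::-1],alpha=1.4))
E
```

```text
(no output)
```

View pics/w1c.png

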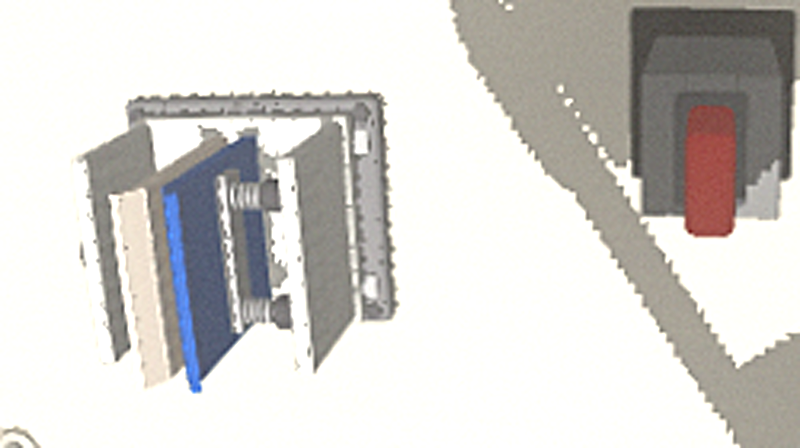

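The crop shows the handle's end face (rows 106–135) and top face (135–235), aligned with the tool. The plates' top edges are also visible, white at (145,290) and blue at (183,290). Descending over the handle.

Call:
{"op": "apply_moves", "data": {"commands": [{"gripper": -1,"xyz": [0.005,-0.035,0.4],"yaw": 0.003},{"gripper": -1,"xyz": [0.005,-0.035,0.7],"yaw": 0.003},{"gripper": -1,"xyz": [0.005,-0.035,1],"yaw": 0.003},{"gripper": -1,"xyz": [0.005,-0.035,1],"yaw": 0.003},{"gripper": -1,"xyz": [0.005,-0.035,1],"yaw": 0.003}]}}

```text
clock: 4.73
tcp_pos: [0.5283, 0.1862, 0.1832]
tcp_rot: [3.121, -0.348, -0.004]
contact_force: [-0.6, 0.1, -0.4]
finger_gap: 0.0851
grip_force: 0.0
```

```bash
python3 - <<'E'
from workcell import r
from h import *
s=r.observe();c=r.read_camera("wrist");im=c["img"]
print(s["tcp_pos"],s["tcp_rot"])
W=lambda u,v:wray(c,s,u,v)
m=redm(im,(250,200,390,420),1.5);ys,xs=np.nonzero(m);print(len(xs),xs.min(),xs.max(),ys.min(),ys.max())
L=[];Rr=[]
for y in range(ys.min(),ys.max()+1,6):
    x=xs[ys==y];print(y,x.min(),x.max(),im[y,int(np.median(x))])
cv2.imwrite("pics/w2c.png",cv2.convertScaleAbs(im[150:450,180:460,::-1],alpha=1.6))
print("pred centre",wproj(c,s,[.528,.185,.137]))
E
```

```text
[0.52830898 0.18622754 0.18317238] [ 3.12115717 -0.34797499 -0.00361344]
1539 309 333 229 295
229 313 328 [95 42 32]
235 310 331 [94 45 42]
241 310 332 [93 48 42]
247 310 332 [90 43 32]
253 309 333 [107  39  37]
259 310 333 [113  53  46]
265 310 333 [108  40  38]
271 310 333 [115  53  45]
277 310 332 [115  53  48]
283 310 332 [113  51  49]
289 310 332 [115  57  53]
295 313 329 [95 38 34]
pred centre (np.float64(320.57999364649555), np.float64(275.23778383449934))
```

View pics/w2c.png

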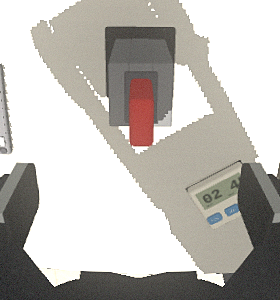

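The handle is centred at column 321 with its top face in rows 250–295, within 1 mm of the prediction. Descending and gripping.

Call:
{"op": "apply_moves", "data": {"commands": [{"gripper": -1,"xyz": [0.01,0.015,0.3],"yaw": 0},{"gripper": -1,"xyz": [0.01,0.015,0.5],"yaw": 0},{"gripper": -1,"xyz": [0.01,0.015,0.675],"yaw": 0},{"gripper": -1,"xyz": [0.01,0.015,0.675],"yaw": 0},{"gripper": -1,"xyz": [0.01,0.015,0.675],"yaw": 0},{"gripper": 1,"xyz": [0.01,0.015,0.675],"yaw": 0},{"gripper": 1,"xyz": [0.01,0.015,0.675],"yaw": 0},{"gripper": 1,"xyz": [0.01,0.015,0.675],"yaw": 0},{"gripper": 1,"xyz": [0.01,0.015,0.675],"yaw": 0},{"gripper": 1,"xyz": [0.01,0.015,0.675],"yaw": 0},{"gripper": 1,"xyz": [0.01,0.015,0.675],"yaw": 0},{"gripper": 1,"xyz": [0.01,0.015,0.675],"yaw": 0},{"gripper": 1,"xyz": [0.01,0.015,0.675],"yaw": 0},{"gripper": 1,"xyz": [0.01,0.015,0.675],"yaw": 0},{"gripper": 1,"xyz": [0.01,0.015,0.675],"yaw": 0}]}}

```text
clock: 6.03
tcp_pos: [0.5298, 0.1844, 0.1028]
tcp_rot: [-3.122, 0.348, -0.001]
contact_force: [-2.0, -0.2, 6.7]
finger_gap: 0.0131
grip_force: 58.6
```

Call:
{"op": "apply_moves", "data": {"commands": [{"gripper": 1,"xyz": [0,0,-0.1],"yaw": 0},{"gripper": 1,"xyz": [0,0,-0.3],"yaw": 0},{"gripper": 1,"xyz": [0,0,-0.5],"yaw": 0},{"gripper": 1,"xyz": [0,0,-0.75],"yaw": 0},{"gripper": 1,"xyz": [0,0,-1],"yaw": 0},{"gripper": 1,"xyz": [0,0,-1],"yaw": 0},{"gripper": 1,"xyz": [0,0,-1],"yaw": 0}]}}

```text
clock: 6.62
tcp_pos: [0.5306, 0.1847, 0.2245]
tcp_rot: [-3.121, 0.348, -0.005]
contact_force: [-1.1, 0.1, -2.2]
finger_gap: 0.0133
grip_force: 58.7
```

Call:
{"op": "apply_moves", "data": {"commands": [{"gripper": 1,"xyz": [0,0,-0.25],"yaw": 0},{"gripper": 1,"xyz": [0,0,-0.5],"yaw": 0},{"gripper": 1,"xyz": [0,0,-0.5],"yaw": 0},{"gripper": 1,"xyz": [0,0,-0.5],"yaw": 0}]}}

```text
clock: 6.95
tcp_pos: [0.5298, 0.1844, 0.2826]
tcp_rot: [-3.122, 0.349, -0.002]
contact_force: [-0.2, 0.1, -0.8]
finger_gap: 0.0133
grip_force: 58.9
```

```bash
python3 - <<'E'
from workcell import r
from h import *
s=r.observe();c=r.read_camera("wrist");im=c["img"]
print(s["tcp_pos"],s["tcp_rot"],s["finger_gap"],s["contact_force"])
t=r.read_camera("top")
a=cv2.convertScaleAbs(im[:,:400,::-1],alpha=1.2);b=cv2.resize(t["img"][200:290,190:290,::-1],None,fx=4,fy=4,interpolation=cv2.INTER_CUBIC)
b=np.vstack([b,np.zeros((120,400,3),np.uint8)])
cv2.imwrite("pics/w3.png",np.hstack([a,b]))
cv2.imwrite("pics/w3raw.png",im[:,:,::-1]);cv2.imwrite("pics/t3raw.png",t["img"][:,:,::-1])
E
```

```text
[0.52984603 0.18438766 0.28260907] [-3.12169049e+00  3.48626910e-01 -1.55436759e-03] 0.013317707498145636 [-0.15150519  0.05918218 -0.78447531]
```

View pics/w3.png

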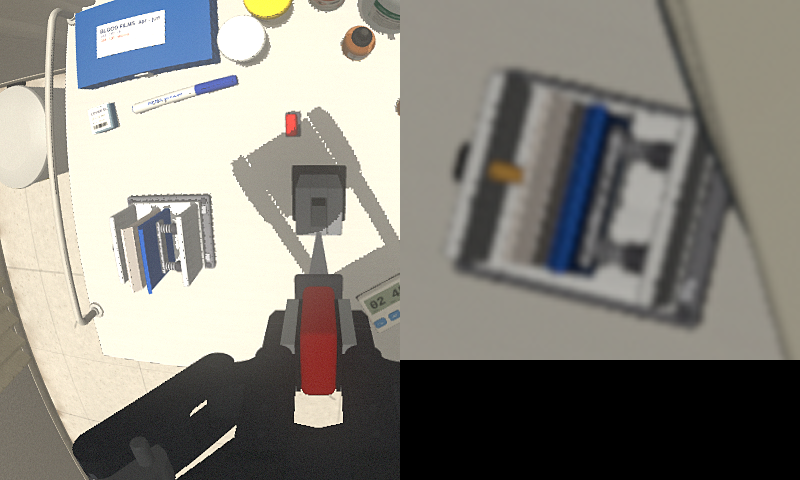

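The gauge is held and upright, clear of the dock. The stand shows in the top crop with the blue strip around (580,190) and the dark gap just left of it. Now I measure plate yaw and gap position.

```bash
python3 - <<'E'
from workcell import r
from h import *
s=r.observe();c=r.read_camera("wrist");t=r.read_camera("top");k=r.read_camera("scene")
W=lambda u,v:wray(c,s,u,v);T=lambda u,v:ray(t,u,v);K=lambda u,v:ray(k,u,v)
print("top cam at",ray(t,0,0)[0])
def blue(im,box,th):
    im=im.astype(int);m=(im[...,2]>1.7*im[...,0]+th)&(im[...,2]>1.3*im[...,1]);q=np.zeros(m.shape,bool);x0,y0,x1,y1=box;q[y0:y1,x0:x1]=1;return m&q
m=blue(t["img"],(215,215,275,275),20);ys,xs=np.nonzero(m)
P=mapz(T,np.c_[xs,ys],.104);print("top blue",rect(P))
E=[[],[],[]]
for y in range(ys.min()+3,ys.max()-2):
    x=xs[ys==y];E[0].append((x.min()-.5,y));E[1].append((x.max()+.5,y));E[2].append((x.mean(),y))
for e,z in zip(E,(.097,.107,.102)):
    q=mapz(T,e,z);vx,vy,x0,y0=cv2.fitLine((q*1000).astype(np.float32),cv2.DIST_HUBER,0,.1,.1).ravel();print(z,"yaw",np.degrees(np.arctan(vy/vx)),x0,y0)
# profile across mid
g=t["img"];mid=np.array([xs.mean(),ys.mean()]);print("mid",mid)
d=np.array([-1,-.22]);d/=np.linalg.norm(d)
for i in np.arange(-6,24,1):
    p=mid+d*i; v=np.mean([cv2.getRectSubPix(g,(1,1),tuple(map(float,p+np.array([-d[1],d[0]])*j)))[0,0] for j in(-6,-4,4,6)],0);print(i,mapz(T,[p],.1).round(4)[0],v.round())
mw=blue(c["img"],(110,200,190,300),20);
n,l,st,ce=cv2.connectedComponentsWithStats(mw.astype(np.uint8));print("wrist",st[1:][st[1:,4]>50])
E
```

```text
top cam at [0.46854805 0.20193329 0.93771427]
top blue (array([520.6, 364.6]), array([10.1, 65.6]), 76.9)
0.097 yaw -13.400795 521.00055 371.08423
0.107 yaw -13.2671585 520.34973 359.4186
0.102 yaw -13.527742 510.93304 367.55212
mid [234.39917695 246.89300412]
-6 [0.5189 0.3562] [101. 100. 101.]
-5 [0.5192 0.3577] [88. 88. 90.]
-4 [0.5196 0.3593] [54. 57. 64.]
-3 [0.5199 0.3609] [23. 34. 54.]
-2 [0.5202 0.3624] [14. 36. 73.]
-1 [0.5206 0.364 ] [ 18.  50. 100.]
0 [0.5209 0.3656] [ 20.  55. 110.]
1 [0.5213 0.3672] [ 20.  50. 100.]
2 [0.5216 0.3687] [23. 47. 88.]
3 [0.5219 0.3703] [38. 51. 78.]
4 [0.5223 0.3719] [54. 56. 66.]
5 [0.5226 0.3734] [63. 60. 59.]
6 [0.523 0.375] [74. 70. 66.]
7 [0.5233 0.3766] [97. 92. 87.]
8 [0.5236 0.3782] [118. 112. 107.]
9 [0.524  0.3797] [125. 118. 112.]
10 [0.5243 0.3813] [125. 118. 111.]
11 [0.5247 0.3829] [126. 120. 112.]
12 [0.525  0.3845] [134. 128. 120.]
13 [0.5253 0.386 ] [148. 142. 134.]
14 [0.5257 0.3876] [157. 152. 145.]
15 [0.526  0.3892] [161. 158. 152.]
16 [0.5264 0.3908] [156. 154. 149.]
17 [0.5267 0.3923] [129. 128. 124.]
18 [0.527  0.3939] [89. 88. 85.]
19 [0.5274 0.3955] [64. 62. 60.]
20 [0.5277 0.3971] [59. 58. 55.]
21 [0.5281 0.3986] [59. 58. 55.]
22 [0.5284 0.4002] [58. 57. 55.]
23 [0.5288 0.4018] [58. 58. 56.]
wrist [[136 228  14  65 274]]
```

Call:
{"op": "apply_moves", "data": {"commands": [{"gripper": 1,"xyz": [-0.2,-0.3,0],"yaw": 0.004},{"gripper": 1,"xyz": [-0.2,-0.6,0],"yaw": 0.004},{"gripper": 1,"xyz": [-0.2,-0.76,0],"yaw": 0.004},{"gripper": 1,"xyz": [-0.2,-0.76,0],"yaw": 0.004}]}}

```text
clock: 7.53
tcp_pos: [0.5264, 0.2819, 0.2811]
tcp_rot: [-3.12, 0.364, 0.001]
contact_force: [-0.9, -0.4, -1.7]
finger_gap: 0.0133
grip_force: 59.0
```

Call:
{"op": "apply_moves", "data": {"commands": [{"gripper": 1,"xyz": [-0.2,-0.3,0],"yaw": 0},{"gripper": 1,"xyz": [-0.2,-0.6,0],"yaw": 0},{"gripper": 1,"xyz": [-0.2,-0.76,0.2],"yaw": 0},{"gripper": 1,"xyz": [-0.2,-0.76,0.5],"yaw": 0},{"gripper": 1,"xyz": [-0.2,-0.76,0.5],"yaw": 0},{"gripper": 1,"xyz": [-0.2,-0.76,0.5],"yaw": 0},{"gripper": 1,"xyz": [-0.2,-0.76,0.5],"yaw": 0}]}}

```text
clock: 8.12
tcp_pos: [0.5245, 0.3722, 0.223]
tcp_rot: [3.119, -0.369, -0.0]
contact_force: [-0.3, 0.2, -0.7]
finger_gap: 0.0135
grip_force: 59.1
```

```bash
python3 - <<'E'
from workcell import r
from h import *
s=r.observe();c=r.read_camera("wrist");im=c["img"]
print(s["tcp_pos"],s["tcp_rot"],"yaw",2*np.degrees(np.arctan2(s["tcp_rot"][1],s["tcp_rot"][0])),s["contact_force"])
cv2.imwrite("pics/w4raw.png",im[:,:,::-1])
a=cv2.resize(im[150:350,200:440,::-1],None,fx=2.2,fy=2.2,interpolation=cv2.INTER_CUBIC)
k=r.read_camera("scene");b=cv2.resize(k["img"][200:360,190:320,::-1],(270,332),interpolation=cv2.INTER_CUBIC)
b=np.vstack([b,np.zeros((440-332,270,3),np.uint8)])
cv2.imwrite("pics/w4.png",cv2.convertScaleAbs(np.hstack([a,b]),alpha=1.3))
print(wproj(c,s,[.5226,.3735,.097]))
E
```

```text
[0.52447872 0.37218976 0.223038  ] [ 3.11945927e+00 -3.68987290e-01 -1.89253052e-04] yaw -13.491847250070933 [-0.34730017  0.23110042 -0.70302467]
(np.float64(317.23471809492736), np.float64(234.41792134562698))
```

View pics/w4.png

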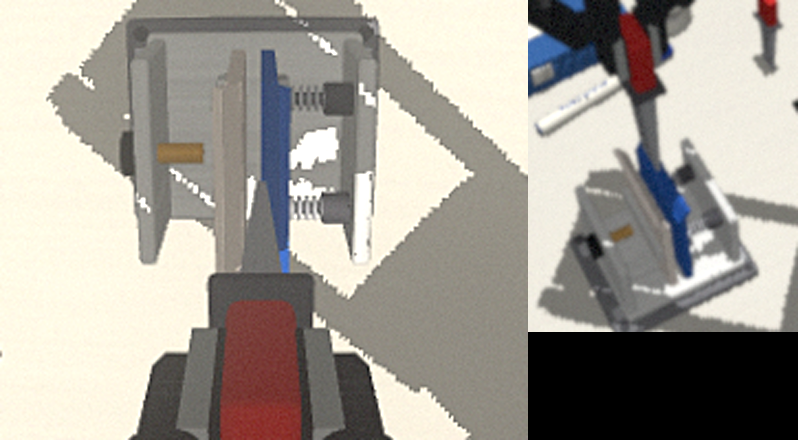

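The wrist crop shows the blade's tip at about (263,185), a few mm right of the gap. The white inner edge is near column 243 and the blue near 262, and both are parallel to the tool. I'll shift about 2.3 mm toward white and enter the mouth.

Call:
{"op": "apply_moves", "data": {"commands": [{"gripper": 1,"xyz": [-0.018,-0.019,0],"yaw": 0},{"gripper": 1,"xyz": [-0.018,-0.019,0.1],"yaw": 0},{"gripper": 1,"xyz": [-0.018,-0.019,0.17],"yaw": 0},{"gripper": 1,"xyz": [-0.018,-0.019,0.24],"yaw": 0},{"gripper": 1,"xyz": [-0.018,-0.019,0.3],"yaw": 0},{"gripper": 1,"xyz": [-0.018,-0.019,0.3],"yaw": 0},{"gripper": 1,"xyz": [-0.018,-0.019,0.3],"yaw": 0}]}}

```text
clock: 8.8
tcp_pos: [0.5223, 0.3753, 0.1854]
tcp_rot: [3.119, -0.368, -0.002]
contact_force: [0.2, -0.7, -1.7]
finger_gap: 0.0129
grip_force: 59.2
```

```bash
python3 - <<'E'
from workcell import r
from h import *
s=r.observe();c=r.read_camera("wrist");im=c["img"]
print(s["tcp_pos"],"yaw",2*np.degrees(np.arctan2(s["tcp_rot"][1],s["tcp_rot"][0])),s["contact_force"])
a=cv2.resize(im[150:350,200:440,::-1],None,fx=3,fy=3,interpolation=cv2.INTER_CUBIC)
cv2.imwrite("pics/w5.png",cv2.convertScaleAbs(a,alpha=1.4))
E
```

```text
[0.52228043 0.37531409 0.1853716 ] yaw -13.45917438477652 [ 0.17891228 -0.71463492 -1.71011071]
```

View pics/w5.png

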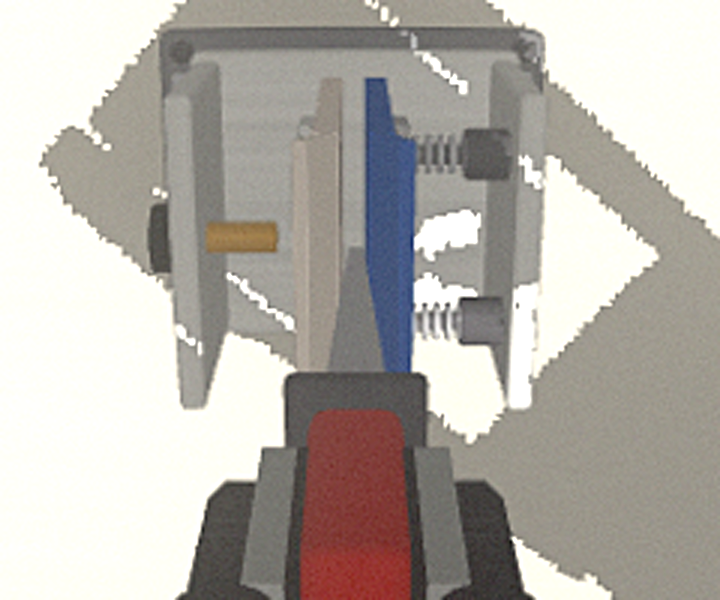

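The tip is centred in the gap at (356,248), gap edges at 342 and 366, with the sides parallel. Descending stepwise while watching the drag.

Call:
{"op": "apply_moves", "data": {"commands": [{"gripper": 1,"xyz": [0,0,0.03],"yaw": 0},{"gripper": 1,"xyz": [0,0,0.06],"yaw": 0},{"gripper": 1,"xyz": [0,0,0.09],"yaw": 0},{"gripper": 1,"xyz": [0,0,0.12],"yaw": 0}]}}

```text
clock: 9.18
tcp_pos: [0.5226, 0.3756, 0.1716]
tcp_rot: [-3.12, 0.368, -0.0]
contact_force: [-0.0, 0.1, -1.0]
finger_gap: 0.0131
grip_force: 59.3
```

Call:
{"op": "apply_moves", "data": {"commands": [{"gripper": 1,"xyz": [0,0,0.02],"yaw": 0},{"gripper": 1,"xyz": [0,0,0.04],"yaw": 0}]}}

```text
clock: 9.35
tcp_pos: [0.5226, 0.3755, 0.1667]
tcp_rot: [3.12, -0.368, -0.0]
contact_force: [-0.5, 0.1, -0.9]
finger_gap: 0.0134
grip_force: 59.3
```

Call:
{"op": "apply_moves", "data": {"commands": [{"gripper": 1,"xyz": [0,0,0.02],"yaw": 0},{"gripper": 1,"xyz": [0,0,0.04],"yaw": 0}]}}

```text
clock: 9.52
tcp_pos: [0.5227, 0.3756, 0.1621]
tcp_rot: [-3.12, 0.368, -0.0]
contact_force: [0.7, -0.0, -0.8]
finger_gap: 0.013
grip_force: 59.3
```

Call:
{"op": "apply_moves", "data": {"commands": [{"gripper": 1,"xyz": [0,0,0.02],"yaw": 0},{"gripper": 1,"xyz": [0,0,0.04],"yaw": 0}]}}

```text
clock: 9.68
tcp_pos: [0.5227, 0.3756, 0.1573]
tcp_rot: [-3.12, 0.368, -0.0]
contact_force: [-1.0, 0.1, -0.3]
finger_gap: 0.0131
grip_force: 59.4
```

Call:
{"op": "apply_moves", "data": {"commands": [{"gripper": 1,"xyz": [0,0,0.01],"yaw": 0},{"gripper": 1,"xyz": [0,0,0.02],"yaw": 0}]}}

```text
clock: 9.85
tcp_pos: [0.5227, 0.3756, 0.1551]
tcp_rot: [-3.12, 0.368, -0.0]
contact_force: [-0.1, -0.3, 1.9]
finger_gap: 0.0126
grip_force: 59.6
```

Call:
{"op": "apply_moves", "data": {"commands": [{"gripper": 1,"xyz": [0,0,0.01],"yaw": 0},{"gripper": 1,"xyz": [0,0,0.02],"yaw": 0}]}}

```text
clock: 10.02
tcp_pos: [0.5228, 0.3757, 0.1529]
tcp_rot: [-3.12, 0.368, -0.001]
contact_force: [0.8, -0.3, 2.5]
finger_gap: 0.0135
grip_force: 59.7
```

Call:
{"op": "apply_moves", "data": {"commands": [{"gripper": 1,"xyz": [0,0,0.01],"yaw": 0},{"gripper": 1,"xyz": [0,0,0.02],"yaw": 0}]}}

```text
clock: 10.18
tcp_pos: [0.5229, 0.3757, 0.1506]
tcp_rot: [-3.119, 0.368, -0.001]
contact_force: [-0.4, -0.7, 2.8]
finger_gap: 0.0132
grip_force: 59.9
```

Call:
{"op": "apply_moves", "data": {"commands": [{"gripper": 1,"xyz": [0,0,0.01],"yaw": 0},{"gripper": 1,"xyz": [0,0,0.02],"yaw": 0}]}}

```text
clock: 10.35
tcp_pos: [0.5229, 0.3757, 0.1481]
tcp_rot: [-3.119, 0.368, -0.001]
contact_force: [0.5, -0.6, 4.7]
finger_gap: 0.0131
grip_force: 60.0
```

Call:
{"op": "apply_moves", "data": {"commands": [{"gripper": 1,"xyz": [0,0,0.01],"yaw": 0},{"gripper": 1,"xyz": [0,0,0.02],"yaw": 0}]}}

```text
clock: 10.52
tcp_pos: [0.5229, 0.3758, 0.1458]
tcp_rot: [-3.119, 0.368, -0.001]
contact_force: [-1.1, -0.2, 6.5]
finger_gap: 0.0133
grip_force: 60.2
```

Call:
{"op": "apply_moves", "data": {"commands": [{"gripper": 1,"xyz": [0,0,0.01],"yaw": 0},{"gripper": 1,"xyz": [0,0,0.02],"yaw": 0}]}}

```text
clock: 10.68
tcp_pos: [0.523, 0.3759, 0.1435]
tcp_rot: [-3.119, 0.368, -0.001]
contact_force: [0.7, -0.8, 8.1]
finger_gap: 0.0136
grip_force: 60.4
```

```bash
python3 - <<'E'
from workcell import r
from h import *
print(r.observe()["contact_force"])
c=r.read_camera("wrist");im=c["img"];s=r.observe();print(s["tcp_pos"],s["contact_force"])
a=cv2.resize(im[150:350,200:440,::-1],None,fx=3,fy=3,interpolation=cv2.INTER_CUBIC)
cv2.imwrite("pics/w6.png",cv2.convertScaleAbs(a,alpha=1.4))
E
```

```text
[ 0.65017376 -0.75631584  8.10168448]
[0.52295826 0.37584876 0.14331884] [ 0.18468242 -0.31267966  6.00700302]
```

The drag is about 8–9 N and the depth is about 14.5 mm past first touch (TCP z≈0.158), so roughly 1.4 mm of plate travel. I'll hold and check once.

Call:
{"op": "apply_moves", "data": {"commands": [{"gripper": 1,"xyz": [0,0,0],"yaw": 0},{"gripper": 1,"xyz": [0,0,0],"yaw": 0},{"gripper": 1,"xyz": [0,0,0],"yaw": 0},{"gripper": 1,"xyz": [0,0,0],"yaw": 0},{"gripper": 1,"xyz": [0,0,0],"yaw": 0},{"gripper": 1,"xyz": [0,0,0],"yaw": 0}]}}

```text
clock: 11.23
tcp_pos: [0.5229, 0.3758, 0.1434]
tcp_rot: [-3.119, 0.368, -0.001]
contact_force: [-0.4, 0.3, 4.9]
finger_gap: 0.0135
grip_force: 60.2
```

View pics/w6.png

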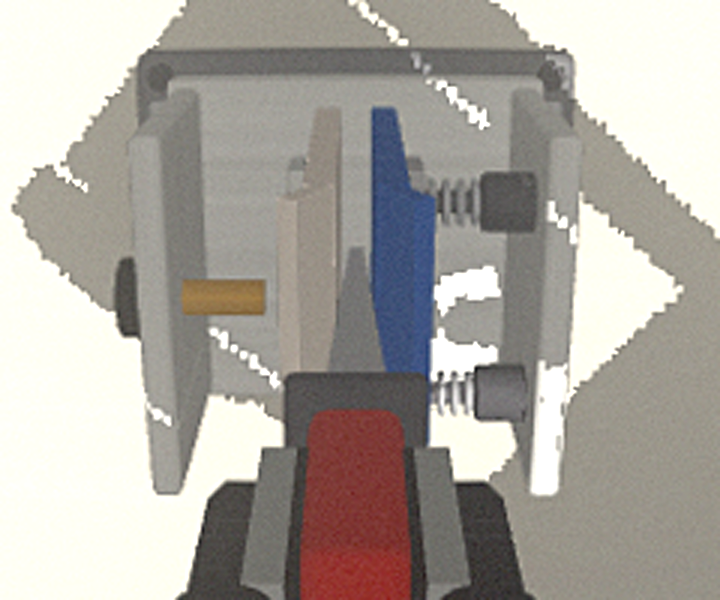

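The blade sits wedged and centred between the plates, its tip still at (356,248) as before entry. So it hasn't slipped in the grip, and it is upright and still.

```bash
python3 -c "
from workcell import r
print(r.finish_job())"
```

```text
the job is handed in; nothing more can be done
None
```

I drew the red-handled gauge from its dock and slid it between the plates to a snug drag of about 9 N, with the blue plate pushed back an estimated 1.4 mm; it is still held upright and still there, and the job is handed in.

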